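Refit the missing knob of the display hob

ROBOT

A 7-joint arm with a two-finger parallel gripper is mounted at the origin on the work surface. World frame = base frame: x ahead of the robot, y to its left, z up, the work surface at z = 0. Lengths are in m, angles in rad, forces in N, time in s.
With the tool pointing down it reaches from about 0.425 to 0.875 m from the base axis. Payload 4.7 kg.
Tool frame: the origin (TCP) lies on the centre line of the jaws, within the pads' length; the fingertips stand 17 mm ahead of it and the grasp point (between the pads) lies 2 mm behind it; z points along the fingers, y is the line along which they close (so a half turn about z gives the same grasp; the last joint's range is limited). The gripper opens to 85 mm and grips with 20 to 120 N. Pads are 22 mm wide; open, the fingers measure 114 mm over their backs; the gripper's body (76 mm by 85 mm) begins 54 mm behind the grasp point. The pads swing forward as they close: fully open they stand 13 mm farther back than shut.
Start: joints at [1.321, 0.321, -0.07, 1.45, 0.023, 1.371, -0.057], TCP at [0.169, -0.628, 0.248] pointing down, gripper open.
Joint ranges: [-2.86, 2.86], [-0.3, 2.09], [-1.38, 1.24], [0.06, 2.45], [-1.56, 4.7], [0.09, 2.05], [-2.69, 2.69]. Speed limits (rad/s): [2.57, 2.57, 3.14, 3.14, 3.14, 3.14, 3.14].

INTERFACE

Orientations are given as a rotation vector (axis times angle).
In Python, from workcell import bot gives the robot as it stands. The module is installed in compiled form; this text tells all that it offers.
- The arm moves only by the tool carry_out, never from a script. Its argument "deltas" is one flat list of numbers, 7 for each row, row after row: the opening, from 0 (shut) to 1 (fully open), then the shift along the tool's x, y, z in units of 40 mm (1.0 is 40 mm), then the turn, a rotation vector about the tool's x, y, z in units of 10 degrees (1.0 is 10 degrees). In form: [fingers, dx, dy, dz, rx, ry, rz, fingers, dx, dy, dz, rx, ry, rz, ...]. A call has exactly 10 rows; each row shifts and turns the commanded pose from where the row before left it, along the tool's axes as they then stand; what a row does not reach is not made up. A row lasts 1/8 s, in which the tool goes at most 62.5 mm and 10.7 degrees, less where a joint would pass 70% of its speed; a pose out of reach is approached as far as the arm can. A call is refused whole if a number of a shift passes 1 or a number of a turn 1, either way. A call with a gripper value outside its range is refused whole. The fingers move at their own pace and stop on an object; the grip force is fixed at half the most. Time passes only in rows, so rows that do not move let the fingers close, or fill a call up. It gives the time, the measured TCP pose, the force, the opening and the grip force at its end, in the units of the state.
- bot.get_state(): the state, without advancing time (a new reading comes with each control period).
- bot.capture(name): name is "scene" or "top" or "wrist"; returns the picture (420x560x3 uint8, blue, green, red); there is no depth.
- bot.camera_params(name): a dict with "intrinsics" (3x3 intrinsics, pixels), "T" (4x4, takes a point from camera to world coordinates); the wrist camera has in their place "hand_eye" (4x4, takes a point from camera to tool coordinates, whose origin is the TCP and whose axes are the flange's). Camera axes: x right, y down, z forward; pixel columns grow to the right and rows downward; lengths in m; the calibration is good to about 2 mm. A picture is of the moment at which its call begins: read the wrist's pose just before it. camera_params takes no time and is no camera call.
- bot.close_job(): hands the job in; it is judged then, once.
Trained networks look in the newest picture that a camera, given by its name, has taken for a name from the list of things; names that differ only in an ending like _2 or _b are one class to them, and where a whole thing is asked for, a point or a joint stands for the part that bears it (a point fixed in the world has none). Each returns a list of dicts, best first, with "score" (0 to 1); they miss things now and then, are a little off and sometimes report something else, mostly with a low value. They report only what shows in the picture. A call takes as long as a camera call. They do not tell look-alikes from the thing itself.
- bot.cut_out(camera, target): "region" (420x560 bool, what is visible of it) and "centre" ([column, row] in pixels, amid what is visible of it).
- bot.place_of(camera, target): "centre" ([column, row] in pixels: a listed point, or the origin of a listed thing).
The state is a dict: "time_s": time; "q": joint angles; "qd": joint speeds; "joint_efforts": joint torques, N m; "tcp_pos": TCP position; "tool_rot": TCP orientation; "wrist_force": force on the tool from outside, world axes, zero at the start; "ft_torque": the same for the moment, N m; "width": finger opening in m; "grip_force": force on a finger pad.
Only numpy, scipy, OpenCV 4.12 (cv2) and the standard library are available. Lean on these libraries where they do the work, as an engineer would, in place of code of your own. Each camera call takes 0.05 s, during which the arm holds its last target. There are 200 camera calls.

TASK

The display hob has lost one of its two control knobs. Pick its knob out of the wooden tray of loose fittings (it is the twin of the one still on the hob), turn it so that the flat in its bore matches the flat of the bare D-shaft, push it fully onto the shaft and press the sprung valve all the way in; finish while still holding the knob pressed in with the gripper. Leave the other knob and everything else where they are.

Things in the scene. Friction and masses are not known exactly. Their poses are not given: they have to be found in the camera images.
- hob_knob: the missing knob, black, 60 g, lying bore down in the tray. Skirt 44 mm across, 16 mm high; on it a bar grip 12 mm wide with upright parallel sides, 16 mm high (top at 32 mm), from 19 mm behind the axis to 16 mm ahead, then a tapered pointer nose to 26 mm; a white line on top marks the nose end. Origin: on the axis at the underside; z up, x along the bar to the nose
- hob_knob_bore (a point): centre of the bottom of the D-shaped bore in that knob, on its axis, 14 mm above the underside at which the bore opens. The bore is 13 mm across and 7.5 mm over its flat; the flat is on the pointer nose (+x) side, square to x. Axes as the knob's
- shaft_tip (a point): centre of the top end of the bare upright steel D-shaft, 23 mm above the hob's plate, at either valve place. 12 mm across, 6.5 mm over the flat; tip chamfered 1 mm over the last 2 mm. z up; x points out of the flat: once on, the knob's x (nose) points the same way. Fully on, the tip meets the bore's bottom: the knob's underside is 14 mm below the tip, 9 mm above the plate
- shaft (a joint): how far the sprung valve is pressed in, in m: 0 out, 0.005 fully in (stop). The spring pushes back with 4 N at the start of the travel and 9 N at the end
- shaft_turn (a joint): how far the bare shaft has been left turned clockwise (seen from above), in rad: 0 off (flat towards the hob's back), up to 1.4 at the start, turning range 0 to 4.2; it stays put by a light friction of 0.02 N m and turns with a knob that is twisted on it
- fitted_knob (a joint): turning of the knob still fitted on the hob's other valve, in rad: 0 off (pointer to the hob's back), grows clockwise; to be left as it is: it starts at 0 and must stay under 0.3
- fitted_knob_top (a point): centre of the top of the knob still fitted, on its axis, 41 mm above the hob's plate; the twin of the missing knob, its axis 110 mm from the bare shaft's
- hob: two-burner steel hob, fixed, 500 mm deep, 290 mm wide, its plate 60 mm above the counter. Origin: on the counter, under the middle of its row of two valves (55 mm left and right of it); x towards the hob's back. Front edge 55 mm in front of the valve row; black pan supports begin 55 mm behind the valve row and stand 40 mm above the plate; a saucepan is on the back burner
- tray: light wooden tray, 236 mm (x) by 300 mm (y), 45 mm high, walls and floor 8 mm thick, fixed. Origin: centre of its underside
- round_knob: another black knob, plain, round and without bar or pointer, 42 mm across, 30 mm high, in the tray; leave it. Origin: centre of its underside
- small_knob: small black timer knob with a short narrow bar, 28 mm across, 19 mm high, in the tray; leave it. Origin: centre of its underside
- stopper: cork ball stopper, 43 mm across, 52 mm high, in the tray; leave it. Origin: centre of its underside
- jar_lid: round wooden jar lid with a brass button, 51 mm across, 26 mm high, in the tray; leave it. Origin: centre of its underside
- napkin_ring: wooden napkin ring standing upright like a short tube, 46 mm across, 32 mm high, in the tray; leave it. Origin: centre of its underside
- pepper_mill: wooden pepper mill standing to the right of the hob, 54 mm across, 135 mm high; leave it. Origin: centre of its underside
- spice_jar: glass jar with a wooden lid standing to the left of the tray, 68 mm across, 95 mm high; leave it. Origin: centre of its underside
Not all that is in view belongs to the job. What is shaped like the hob_knob but blue is not meant.

How it is judged:
By the outcome, as a careful person would: the job done as asked, in the order asked, and still so for the second after the job is handed in, while the arm keeps its last pose, push and grip.
It also fails if it takes over 38 s, if anything falls off the work surface, if the arm or the gripper's body presses on something with over 40 N, if the wrist force passes 120 N, or if a joint passes its speed limit or range.

## Working session

There is one attempt and no reset: what is moved stays moved. The work goes in short steps, Python scripts to look and compute and a tool call to move; the robot and the scene stay as the last step left them, time stands still between calls to the robot, and variables do not carry over. Pictures are saved under pics/ and viewed, at most 10 in all, crops included, and the job is handed in when it is done.

Besides the shell and the picture viewer there is one more tool, called by a JSON object that holds its "method" and its "body". carry_out: Moves the arm, as the interface text tells. Its arguments: {"type":"object","properties":{"deltas":{"type":"array","items":{"type":"number"}}},"required":["deltas"]}

```bash
mkdir -p pics; cat > h.py <<'E'
import numpy as np, cv2
from scipy.spatial.transform import Rotation as R
from workcell import bot
def cam(n,st=None):
    p=bot.camera_params(n); K=np.array(p["intrinsics"])
    if n=="wrist":
        T=np.eye(4);T[:3,:3]=R.from_rotvec(st["tool_rot"]).as_matrix();T[:3,3]=st["tcp_pos"]
        return K,T@np.array(p["hand_eye"])
    return K,np.array(p["T"])
def ray(KT,px,z):
    K,T=KT; d=T[:3,:3]@np.linalg.solve(K,[px[0],px[1],1]); o=T[:3,3]
    return o+d*(z-o[2])/d[2]
def proj(KT,P):
    K,T=KT; c=T[:3,:3].T@(np.asarray(P)-T[:3,3]); u=K@c; return u[:2]/u[2]
E
python3 - <<'E'
from h import *
st=bot.get_state(); print({k:np.round(v,3) for k,v in st.items()})
ims=[]
for n in("scene","top"):
    im=bot.capture(n); ims.append(im); KT=cam(n); print(n,np.round(KT[1],3).tolist(),KT[0][0,0])
    for t,z in(("hob_knob",.008),("shaft_tip",.083),("fitted_knob_top",.101),("hob",0),("tray",0),("round_knob",.008),("small_knob",.008)):
        for r in bot.place_of(n,t)[:3]: print(n,t,round(r["score"],2),np.round(r["centre"],1),np.round(ray(KT,r["centre"],z),3))
    cv2.imwrite(f"pics/{n}0.png",im)
E
```

```text
{'time_s': np.float64(0.0), 'q': array([ 1.321,  0.322, -0.07 ,  1.452,  0.023,  1.371, -0.057]), 'qd': array([-0.002, -0.   , -0.001, -0.   ,  0.002,  0.001, -0.   ]), 'joint_efforts': array([-0.0000e+00, -4.9358e+01, -3.8300e-01, -3.1433e+01,  1.3000e-02,
        1.1000e-02,  0.0000e+00]), 'tcp_pos': array([ 0.169, -0.627,  0.247]), 'tool_rot': array([-3.112e+00, -4.130e-01,  1.000e-03]), 'wrist_force': array([ 0.075, -0.158, -0.009]), 'ft_torque': array([-0.005,  0.048, -0.032]), 'grip_force': np.float64(0.0), 'width': np.float64(0.086)}
scene [[-0.393, 0.749, -0.534, 1.131], [0.92, 0.316, -0.234, 0.31], [-0.007, -0.583, -0.813, 1.112], [0.0, 0.0, 0.0, 1.0]] 405.8807421134763
scene hob_knob 0.66 [352.2 201.7] [0.311 0.183 0.008]
scene hob_knob 0.59 [355.8 237.3] [0.44  0.237 0.008]
scene hob_knob 0.55 [379.5 216.3] [0.333 0.284 0.008]
scene shaft_tip 0.2 [319.9 257.2] [0.59  0.168 0.083]
scene fitted_knob_top 0.6 [199.5 192.9] [ 0.533 -0.257  0.101]
scene hob 0.69 [385.1 251. ] [0.447 0.335 0.   ]
scene hob 0.58 [217.7 218.8] [ 0.544 -0.204  0.   ]
scene tray 0.58 [352.6 254.5] [0
[... 206 characters left out ...]
9 [319.3 257.5] [0.552 0.156 0.008]
top [[-0.014, -0.995, 0.099, 0.332], [-1.0, 0.011, -0.027, 0.014], [0.026, -0.099, -0.995, 1.076], [0.0, 0.0, 0.0, 1.0]] 378.93426058551694
top hob_knob 0.74 [182.6 201.3] [0.453 0.244 0.008]
top hob_knob 0.72 [169.8 247.6] [0.324 0.278 0.008]
top hob_knob 0.58 [208.9 253.6] [0.305 0.169 0.008]
top fitted_knob_top 0.76 [367.2 165.7] [ 0.531 -0.258  0.101]
top hob 0.77 [342.9 172.9] [ 0.531 -0.215  0.   ]
top tray 0.78 [184.8 184.7] [0.501 0.239 0.   ]
top tray 0.21 [212.3 166.6] [0.553 0.161 0.   ]
top round_knob 0.46 [182.8 165.1] [0.556 0.244 0.008]
top small_knob 0.61 [182.9 185.8] [0.497 0.243 0.008]
top small_knob 0.5 [151.1 206.8] [0.438 0.331 0.008]
```

View pics/top0.png

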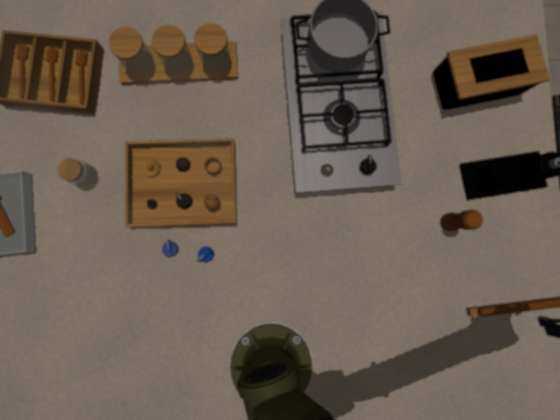

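View pics/scene0.png

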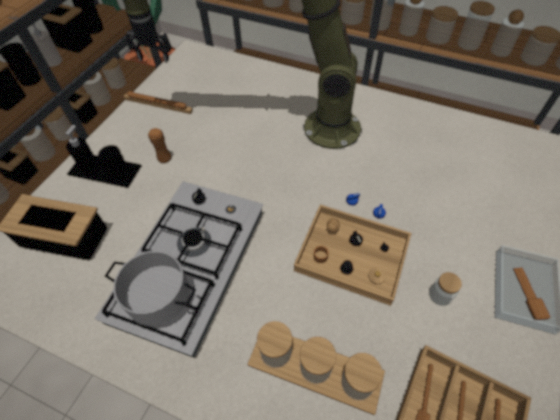

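```bash
python3 - <<'E'
from h import *
for n,p in(("top",(327,169)),("scene",(231,209))): print(n,np.round(ray(cam(n),p,.083),3))
p=bot.camera_params("wrist"); print(np.round(p["hand_eye"],3).tolist(),p["intrinsics"][0][0])
im=cv2.imread("pics/top0.png"); a=cv2.resize(im[170:230,150:220],None,fx=5.5,fy=5.5,interpolation=2); b=cv2.resize(im[140:200,310:390],None,fx=5,fy=5.5,interpolation=2)
cv2.imwrite("pics/crop0.png",np.clip(np.hstack([a,b])*2.0,0,255).astype(np.uint8))
E
```

```text
top [ 0.527 -0.155  0.083]
scene [ 0.539 -0.145  0.083]
[[0.001, -0.96, -0.28, 0.071], [1.0, 0.0, 0.001, 0.0], [-0.001, -0.28, 0.96, -0.126], [0.0, 0.0, 0.0, 1.0]] 357.9178535327726
```

View pics/crop0.png

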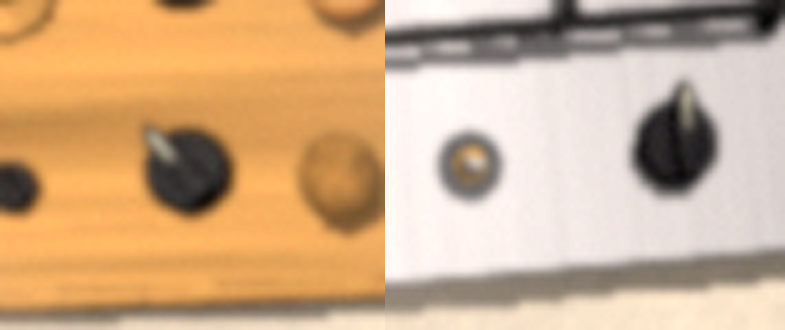

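{"method": "carry_out", "body": {"deltas": [0.6, 1, -0.78, 0, 0, 0, 0, 0.6, 1, -0.78, 0, 0, 0, 0, 0.6, 1, -0.78, 0, 0, 0, 0, 0.6, 1, -0.78, 0, 0, 0, 0, 0.6, 1, -0.78, 0, 0, 0, 0, 0.6, 1, -0.78, 0, 0, 0, 0, 0.6, 1, -0.78, 0, 0, 0, 0, 0.6, 1, -0.78, 0, 0, 0, 0, 0.6, 1, -0.78, 0, 0, 0, 0, 0.6, 1, -0.78, 0, 0, 0, 0]}}

```text
time_s: 2.05
tcp_pos: [0.4751, -0.2207, 0.2487]
tool_rot: [3.113, 0.413, 0.001]
wrist_force: [-0.7, -0.8, -0.7]
width: 0.0506
grip_force: 0.0
```

```bash
cat > look.py <<'E'
import sys
from h import *
def look(name,items):
    st=bot.get_state(); im=bot.capture("wrist"); KT=cam("wrist",st)
    print(round(float(st["time_s"]),2),np.round(st["tcp_pos"],4),np.round(st["tool_rot"],3),"q",np.round(st["q"],2),"w",round(float(st["width"]),4),"F",np.round(st["wrist_force"],1))
    M=R.from_rotvec(st["tool_rot"]).as_matrix(); print("yaw",np.degrees(np.arctan2(M[1,0],M[0,0])).round(2))
    for t,z in items:
        for r in bot.place_of("wrist",t)[:2]: print(t,round(r["score"],2),np.round(r["centre"],1),np.round(ray(KT,r["centre"],z),4))
    cv2.imwrite(f"pics/{name}.png",im); np.savez(f"pics/{name}.npz",K=KT[0],T=KT[1]); return im,KT
if __name__=="__main__":
    look(sys.argv[1],[(a.split(":")[0],float(a.split(":")[1])) for a in sys.argv[2:]])
E
python3 look.py w1 shaft_tip:.083 fitted_knob_top:.101
```

```text
2.05 [ 0.4751 -0.2207  0.2487] [3.113e+00 4.130e-01 1.000e-03] q [ 0.82  0.07 -0.46  1.75  0.03  1.33 -0.95] w 0.0506 F [-0.7 -0.8 -0.7]
yaw 15.1
shaft_tip 0.64 [211.8 108.2] [ 0.5283 -0.1541  0.083 ]
fitted_knob_top 0.62 [356.1 139.4] [ 0.5355 -0.2669  0.101 ]
```

View pics/w1.png

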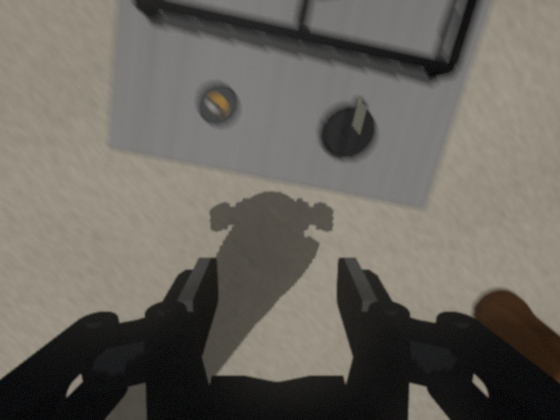

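```bash
python3 - <<'E'
from h import *
im=cv2.imread("pics/w1.png")[78:130,190:245]
cv2.imwrite("pics/crop1.png",np.clip(cv2.resize(im,None,fx=10,fy=10,interpolation=2)*1.6,0,255).astype(np.uint8))
E
```

```text
(no output)
```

View pics/crop1.png

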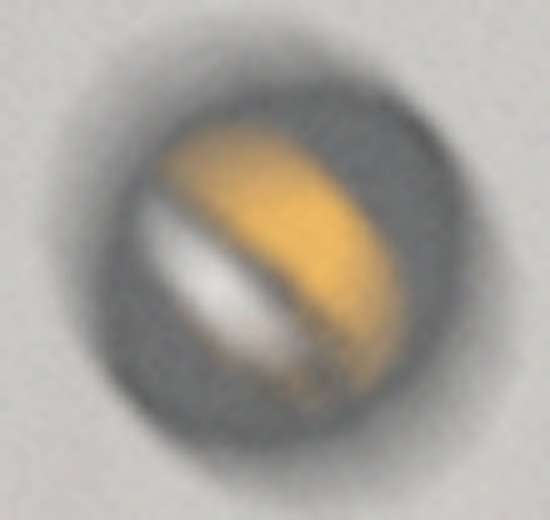

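{"method": "carry_out", "body": {"deltas": [0.6, 0.2, -0.2, 0.2, 0, 0, 0, 0.6, 0.25, -0.2, 0.3, 0, 0, 0, 0.6, 0.25, -0.2, 0.3, 0, 0, 0, 0.6, 0.2, -0.2, 0.3, 0, 0, 0, 0.6, 0.2, -0.2, 0.3, 0, 0, 0, 0.6, 0.2, -0.15, 0.2, 0, 0, 0, 0.6, 0.1, -0.1, 0.1, 0, 0, 0, 0.6, 0, 0, 0.05, 0, 0, 0, 0.6, 0, 0, 0, 0, 0, 0, 0.6, 0, 0, 0, 0, 0, 0]}}

```text
time_s: 3.45
tcp_pos: [0.5153, -0.1597, 0.1787]
tool_rot: [3.114, 0.412, 0.001]
wrist_force: [0.3, -0.0, 0.4]
width: 0.0514
grip_force: 0.0
```

```bash
python3 look.py w2 shaft_tip:.083 fitted_knob_top:.101; python3 - <<'E'
from h import *
im=cv2.imread("pics/w2.png"); d=np.load("pics/w2.npz")
c=proj((d["K"],d["T"]),[.529,-.154,.083]).astype(int); print(c)
x,y=np.clip(c[0]-50,0,460),np.clip(c[1]-45,0,330)
cv2.imwrite("pics/crop2.png",np.hstack([cv2.resize(im[y:y+100,x:x+100],(560,560),interpolation=2)]))
print(x,y)
E
```

```text
3.45 [ 0.5153 -0.1597  0.1787] [3.114e+00 4.120e-01 1.000e-03] q [ 0.72  0.17 -0.52  1.8   0.09  1.19 -1.13] w 0.0514 F [ 0.3 -0.   0.4]
yaw 15.07
shaft_tip 0.58 [278.4 198. ] [ 0.5293 -0.1574  0.083 ]
fitted_knob_top 0.89 [453.3 241.7] [ 0.5349 -0.2663  0.101 ]
[273 197]
223 152
```

View pics/crop2.png

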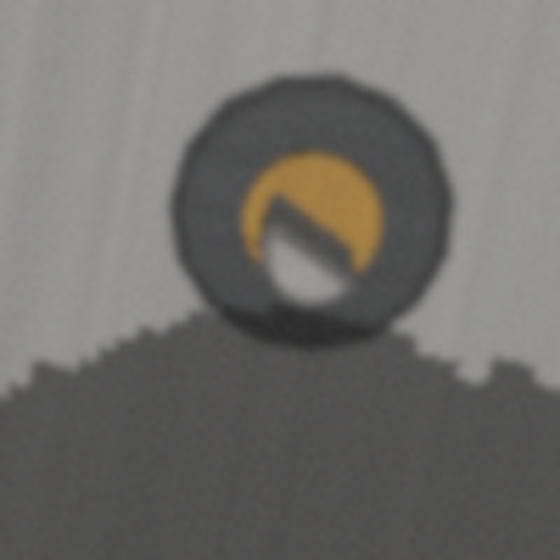

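```bash
cat > rect.py <<'E'
from h import *
def rect(name,c,z,half=.016,n=380):
    d=np.load(f"pics/{name}.npz"); KT=(d["K"],d["T"]); im=cv2.imread(f"pics/{name}.png")
    src=[[0,0],[n,0],[n,n],[0,n]]; w=[(c[0]+half,c[1]+half),(c[0]+half,c[1]-half),(c[0]-half,c[1]-half),(c[0]-half,c[1]+half)]
    H=cv2.getPerspectiveTransform(np.float32([proj(KT,(*p,z)) for p in w]),np.float32(src))
    return cv2.warpPerspective(im,H,(n,n),flags=cv2.INTER_CUBIC)
E
python3 - <<'E'
from rect import *
a=rect("w2",(.529,-.157),.083); b=rect("w2",(.535,-.266),.101,.032)
for s in(a,b):
    s[190,::8]=(0,0,255); s[::8,190]=(0,0,255)
cv2.imwrite("pics/r2.png",np.clip(np.hstack([a,b])*1.5,0,255).astype(np.uint8))
E
```

```text
(no output)
```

View pics/r2.png

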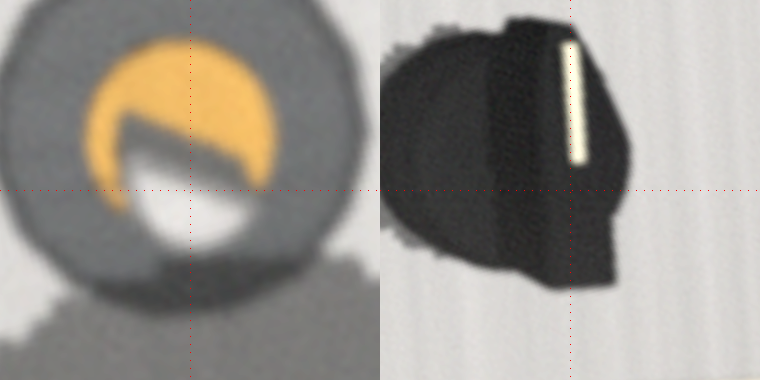

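{"method": "carry_out", "body": {"deltas": [0.6, 0.12, -1, 0, 0, 0, 0, 0.6, 0.12, -1, 0, 0, 0, 0, 0.6, 0.12, -1, 0, 0, 0, 0, 0.6, 0.12, -1, 0, 0, 0, 0, 0.6, 0.12, -1, 0, 0, 0, 0, 0.6, 0.12, -1, 0, 0, 0, 0, 0.6, 0.12, -1, 0, 0, 0, 0, 0.6, 0.12, -1, 0, 0, 0, 0, 0.6, 0.12, -1, 0.1, 0, 0, 0, 0.6, 0.1, -1, 0.1, 0, 0, 0]}}

```text
time_s: 4.85
tcp_pos: [0.4566, 0.2404, 0.1705]
tool_rot: [3.114, 0.412, 0.002]
wrist_force: [-0.3, -0.7, -0.1]
width: 0.051
grip_force: 0.0
```

```bash
python3 look.py w3 hob_knob:.008 hob_knob_bore:.022 tray:0; python3 - <<'E'
from rect import *
a=rect("w2",(.529,-.157),.083)
g=cv2.GaussianBlur(a,(0,0),3).astype(float)
gy=np.diff(g[:,:,0],axis=0)  # blue channel
top=[(x,110+np.argmax(gy[110:230,x])) for x in range(150,236,2)]
bs=[(x,80+np.argmin(gy[80:175,x])) for x in range(140,236,2)]
for p in(top,bs):
    v=cv2.fitLine(np.float32(p),cv2.DIST_HUBER,0,.01,.01).ravel(); print(v, "yaw",-np.degrees(np.arctan2(v[1],v[0])))
# knob
b=rect("w3",(.453,.244),.040,.04,500); b[250,::8]=(0,0,255); b[::8,250]=(0,0,255)
cv2.imwrite("pics/r3.png",np.clip(b*1.5,0,255).astype(np.uint8))
E
```

```text
4.85 [0.4566 0.2404 0.1705] [3.114e+00 4.120e-01 2.000e-03] q [ 0.26  0.17 -0.86  1.86  0.14  1.18 -1.95] w 0.051 F [-0.3 -0.7 -0.1]
yaw 15.08
hob_knob 0.97 [295.1 354.6] [0.3096 0.1822 0.008 ]
hob_knob 0.87 [199.2 316.9] [0.3261 0.2787 0.008 ]
hob_knob_bore 0.75 [197.9 327.5] [0.3249 0.2767 0.022 ]
hob_knob_bore 0.71 [279.6 203.5] [0.4534 0.2368 0.022 ]
tray 0.94 [288.  139.4] [0.5018 0.2427 0.    ]
[  0.92995      0.36768594 192.2        181.9       ] yaw -21.572973
[ 9.9351633e-01 -1.1368938e-01  1.9136359e+02  8.9315277e+01] yaw 6.528036
```

View pics/r3.png

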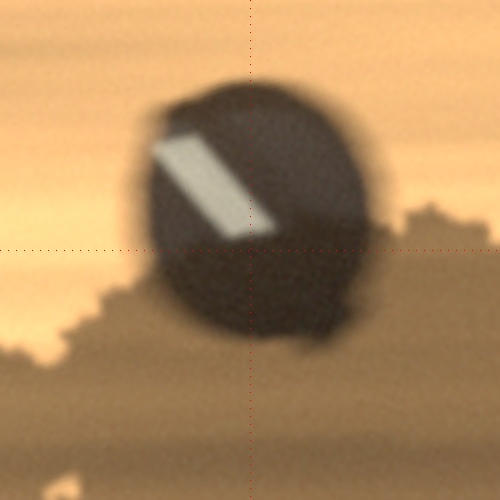

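```bash
cat > fit.py <<'E'
from h import *
from scipy.optimize import minimize
t=np.linspace(0,2*np.pi,48)
def model(KT,p,z0,shape):
    x,y,a=p; m=np.zeros(shape,np.uint8); c,s=np.cos(a),np.sin(a)
    sk=[(22*np.cos(u),22*np.sin(u),h) for u in t for h in(0,16)]
    bar=[(u,v,h) for u,v in((-19,6),(-19,-6),(16,6),(16,-6),(26,1.5),(26,-1.5)) for h in(16,32)]
    for P in(sk,bar):
        q=[proj(KT,(x+(c*u-s*v)/1e3,y+(s*u+c*v)/1e3,z0+h/1e3)) for u,v,h in P]
        cv2.fillConvexPoly(m,cv2.convexHull((np.float32(q)*16).astype(np.int32)),255,cv2.LINE_AA,4)
    return m/255.
def fit(KT,reg,p0,z0=.008):
    reg=cv2.GaussianBlur(reg.astype(float),(0,0),1)
    f=lambda p:np.abs(cv2.GaussianBlur(model(KT,(p[0]/1e3,p[1]/1e3,p[2]),z0,reg.shape),(0,0),1)-reg).sum()/reg.sum()
    b=min((minimize(f,[p0[0]*1e3,p0[1]*1e3,p0[2]+d],method="Nelder-Mead",options=dict(initial_simplex=np.array([[p0[0]*1e3,p0[1]*1e3,p0[2]+d]]+[[p0[0]*1e3+5*(i==0),p0[1]*1e3+5*(i==1),p0[2]+d+.2*(i==2)] for i in range(3)]),maxiter=200)) for d in(-.1,.1)),key=lambda r:r.fun)
    return b.x,b.fun
E
python3 - <<'E'
from fit import *
st=bot.get_state(); im=bot.capture("wrist"); KT=cam("wrist",st)
for r in bot.cut_out("wrist","hob_knob"):
    c=r["centre"]; w=ray(KT,c,.025); print(round(r["score"],2),np.round(c),np.round(w,3),r["region"].sum())
    if np.hypot(w[0]-.454,w[1]-.242)<.03:
        p,e=fit(KT,r["region"],(.454,.242,.72)); print("wrist fit",np.round(p[:2],1),np.degrees(p[2]).round(1),round(e,3))
        reg=cv2.dilate(r["region"].astype(np.uint8),np.ones((7,7)))>0
        hsv=cv2.cvtColor(im,cv2.COLOR_BGR2HSV); ln=(reg&(hsv[...,1]<60)&(hsv[...,2]>90)).astype(np.uint8)
        ys,xs=np.nonzero(ln); W=np.float32([ray(KT,q,.040)[:2]*1e3 for q in zip(xs,ys)])
        print("line n",len(W),"mean",W.mean(0),cv2.minAreaRect(W)); C=np.cov(W.T); ev=np.linalg.eigh(C); v=ev[1][:,1]; print("yaw",np.degrees(np.arctan2(v[1],v[0])),np.sqrt(12*ev[0]))
        cv2.imwrite("pics/w3b.png",im)
im=bot.capture("top"); KT=cam("top")
for r in bot.cut_out("top","hob_knob"):
    w=ray(KT,r["centre"],.025)
    if np.hypot(w[0]-.454,w[1]-.242)<.03: p,e=fit(KT,r["region"],(.454,.242,.72)); print("top fit",np.round(p[:2],1),np.degrees(p[2]).round(1),round(e,3))
E
```

```text
0.67 [294. 358.] [0.318 0.186 0.025] 1786
0.58 [275. 200.] [0.455 0.24  0.025] 2487
wrist fit [453.8 239.3] 40.4 0.091
line n 133 mean [463.87384 247.205  ] ((463.6588134765625, 247.056396484375), (20.50739288330078, 3.342360019683838), 40.997318267822266)
yaw -138.8861859086465 [ 3.60391487 20.40262226]
top fit [454.4 237.7] 40.5 0.221
```

{"method": "carry_out", "body": {"deltas": [0.6, 0, 0, 0.7, 0, 0, -0.87, 0.6, 0, 0, 0.7, 0, 0, -0.87, 0.6, 0, 0, 0.7, 0, 0, -0.86, 0.6, -0.06, -0.01, 0.6, 0, 0, 0, 0.6, 0, 0, 0.36, 0, 0, 0, 0.6, 0, 0, 0.1, 0, 0, 0, 0.6, 0, 0, 0, 0, 0, 0, 0, 0, 0, 0, 0, 0, 0, 0, 0, 0, 0, 0, 0, 0, 0, 0, 0, 0, 0, 0, 0]}}

```text
time_s: 6.5
tcp_pos: [0.455, 0.2383, 0.0447]
tool_rot: [2.941, 1.103, 0.002]
wrist_force: [-0.7, -0.4, 4.6]
width: 0.0099
grip_force: 61.3
```

```bash
python3 look.py w4
```

```text
6.5 [0.455  0.2383 0.0447] [2.941e+00 1.103e+00 2.000e-03] q [ 0.22  0.36 -0.85  1.98  0.33  0.95 -1.65] w 0.0099 F [-0.7 -0.4  4.6]
yaw 41.12
```

{"method": "carry_out", "body": {"deltas": [0, 0, 0, -0.8, 0, 0, 0, 0, 0, 0, -1, 0, 0, 0, 0, -0.54, 0.95, -1, 0, 0, 0, 0, -0.54, 0.95, -0.7, 0, 0, 0, 0, -0.54, 0.95, 0, 0, 0, 0, 0, -0.54, 0.95, 0, 0, 0, 0, 0, -0.54, 0.95, 0, 0, 0, 0, 0, -0.54, 0.95, 0, 0, 0, 0, 0, -0.54, 0.95, 0, 0, 0, 0, 0, -0.54, 0.95, 0, 0, 0, 0]}}

```text
time_s: 7.8
tcp_pos: [0.5241, -0.106, 0.1836]
tool_rot: [2.941, 1.103, -0.001]
wrist_force: [1.6, -0.2, -0.7]
width: 0.0106
grip_force: 60.7
```

{"method": "carry_out", "body": {"deltas": [0, 0, 0, 0, 0, 0, 0.9, 0, 0, 0, 0, 0, 0, 0.9, 0, 0, 0, 0, 0, 0, 0.9, 0, 0, 0, 0, 0, 0, 0.9, 0, 0, 0, 0, 0, 0, 0.9, 0, 0, 0, 0, 0, 0, 0.9, 0, 0, 0, 0, 0, 0, 0.87, 0, 0, 0, 0, 0, 0, 0, 0, 0, 0, 0, 0, 0, 0, 0, 0, 0, 0, 0, 0, 0]}}

```text
time_s: 9.05
tcp_pos: [0.5241, -0.1046, 0.1838]
tool_rot: [3.086, -0.586, -0.0]
wrist_force: [-0.7, -0.8, -0.4]
width: 0.01
grip_force: 60.6
```

```bash
python3 look.py w5 shaft_tip:.083 fitted_knob_top:.101 hob_knob:.14; python3 -c "
import json
from h import *
print(bot.get_state()['grip_force'])"
```

```text
9.05 [ 0.5241 -0.1046  0.1838] [ 3.086 -0.586 -0.   ] q [ 0.68  0.16 -0.58  1.81  0.09  1.2  -1.87] w 0.01 F [-0.7 -0.8 -0.4]
yaw -21.51
shaft_tip 0.76 [349.7 180.8] [ 0.5295 -0.1574  0.083 ]
hob_knob 0.81 [275.9 257. ] [ 0.5208 -0.1029  0.14  ]
hob_knob 0.27 [276.4 267.5] [ 0.5152 -0.101   0.14  ]
60.6426215171814
```

View pics/w5.png

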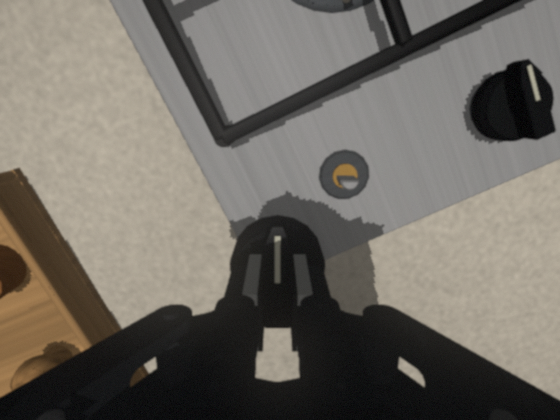

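```bash
python3 - <<'E'
from rect import *
im=cv2.imread("pics/w5.png"); d=np.load("pics/w5.npz"); KT=(d["K"],d["T"])
hsv=cv2.cvtColor(im,cv2.COLOR_BGR2HSV); m=np.zeros(im.shape[:2],bool); m[228:292,268:290]=1
ln=m&(hsv[...,2]>95); ys,xs=np.nonzero(ln); W=np.float32([ray(KT,q,.179)[:2]*1e3 for q in zip(xs,ys)])
ev=np.linalg.eigh(np.cov(W.T)); v=ev[1][:,1]; v*=np.sign(v[0]); c=W.mean(0)
print("line",len(W),c,"yaw",np.degrees(np.arctan2(v[1],v[0])),np.sqrt(12*ev[0]),"axis",c-12*v)
# flat: rotate-free rectified
a=rect("w5",(.5295,-.1575),.083); g=cv2.GaussianBlur(a,(0,0),3).astype(float); gy=np.diff(g[:,:,0],axis=0)
top=[(x,110+np.argmax(gy[110:230,x])) for x in range(155,226,2)]
l=cv2.fitLine(np.float32(top),cv2.DIST_HUBER,0,.01,.01).ravel(); print(l,"yaw",-np.degrees(np.arctan2(l[1],l[0])))
a[190,::8]=(0,0,255); a[::8,190]=(0,0,255); cv2.imwrite("pics/r5.png",np.clip(a*1.5,0,255).astype(np.uint8))
E
```

```text
line 43 [ 543.86194 -112.582  ] yaw -61.33350487263892 [2.40211031 2.84747765] axis [ 538.10541264 -102.05287872]
[  0.9361641    0.35156342 191.6655     193.01796   ] yaw -20.582968
```

View pics/r5.png

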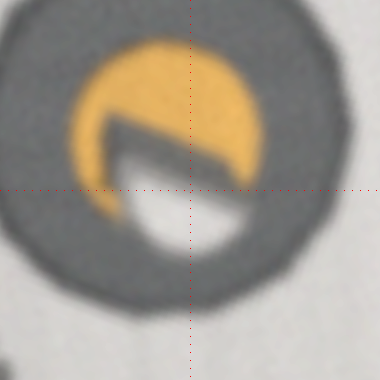

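```bash
python3 - <<'E'
from h import *
im=cv2.imread("pics/w5.png"); d=np.load("pics/w5.npz"); KT=(d["K"],d["T"])
g=im[226:296,266:291].max(2); th,_=cv2.threshold(g,0,255,cv2.THRESH_OTSU); print(th)
for t in(th,th+10,th-10):
    n,lab,s,_=cv2.connectedComponentsWithStats((g>t).astype(np.uint8)); 
    for i in range(1,n):
        if s[i,4]<60: continue
        ys,xs=np.nonzero(lab==i); W=np.float32([ray(KT,(x+266,y+226),.179)[:2]*1e3 for x,y in zip(xs,ys)])
        ev=np.linalg.eigh(np.cov(W.T)); v=ev[1][:,1]; v*=np.sign(v[0]); c=W.mean(0)
        print(t,s[i],"c",c,"yaw",np.degrees(np.arctan2(v[1],v[0])),np.sqrt(12*ev[0]),"axis",c-12*v)
E
```

```text
60.0
60.0 [  7   9   9  48 268] c [ 536.80035 -109.83299] yaw -21.50855747272206 [ 2.34612093 21.49805361] axis [ 525.63600018 -105.43331032]
70.0 [  8   9   8  48 253] c [ 536.5439  -109.74031] yaw -21.592003464835756 [ 2.14780147 21.08820723] axis [ 525.38595002 -105.32437326]
50.0 [  5   2  12  56 414] c [ 537.941  -110.2264] yaw -20.93840737898211 [ 3.13634353 24.22846982] axis [ 526.73339744 -105.93803249]
```

{"method": "carry_out", "body": {"deltas": [0, 0.29, 0.59, 0, 0, 0, 0, 0, 0.29, 0.59, 0, 0, 0, 0, 0, 0, 0, 0.5, 0, 0, 0, 0, 0, 0, 0.5, 0, 0, 0, 0, 0, 0, 0.3, 0, 0, 0, 0, 0, 0, 0.2, 0, 0, 0, 0, 0, 0, 0, 0, 0, 0, 0, 0, 0, 0, 0, 0, 0, 0, 0, 0, 0, 0, 0, 0, 0, 0, 0, 0, 0, 0, 0]}}

```text
time_s: 10.5
tcp_pos: [0.5286, -0.1571, 0.1243]
tool_rot: [3.086, -0.588, 0.001]
wrist_force: [0.5, 0.0, -0.9]
width: 0.0101
grip_force: 60.6
```

```bash
python3 look.py w6 fitted_knob_top:.101 shaft_tip:.083; python3 - <<'E'
from h import *
im=cv2.imread("pics/w6.png"); d=np.load("pics/w6.npz"); KT=(d["K"],d["T"]); z=bot.get_state()["tcp_pos"][2]-.0047
g=im[226:296,266:291].max(2); th,_=cv2.threshold(g,0,255,cv2.THRESH_OTSU)
n,lab,s,_=cv2.connectedComponentsWithStats((g>th).astype(np.uint8)); i=1+np.argmax(s[1:,4])
ys,xs=np.nonzero(lab==i); W=np.float32([ray(KT,(x+266,y+226),z)[:2]*1e3 for x,y in zip(xs,ys)])
ev=np.linalg.eigh(np.cov(W.T)); v=ev[1][:,1]; v*=np.sign(v[0]); c=W.mean(0)
print(th,"yaw",np.degrees(np.arctan2(v[1],v[0])),np.sqrt(12*ev[0]),"axis",c-12*v)
E
```

```text
10.5 [ 0.5286 -0.1571  0.1243] [ 3.086e+00 -5.880e-01  1.000e-03] q [ 0.71  0.25 -0.53  1.83  0.14  1.1  -1.82] w 0.0101 F [ 0.5  0.  -0.9]
yaw -21.58
fitted_knob_top 0.8 [512.4 162.4] [ 0.5372 -0.2667  0.101 ]
61.0 yaw -21.502572320356006 [ 3.08035993 24.12247724] axis [ 531.07322376 -158.30000087]
```

{"method": "carry_out", "body": {"deltas": [0, 0, 0, 0.03, 0, 0, 0, 0, 0, 0, 0.03, 0, 0, 0, 0, 0, 0, 0.03, 0, 0, 0, 0, 0, 0, 0.03, 0, 0, 0, 0, 0, 0, 0.03, 0, 0, 0, 0, 0, 0, 0.03, 0, 0, 0, 0, 0, 0, 0.03, 0, 0, 0, 0, 0, 0, 0, 0, 0, 0, 0, 0, 0, 0, 0, 0, 0, 0, 0, 0, 0, 0, 0, 0]}}

```text
time_s: 11.9
tcp_pos: [0.5288, -0.1572, 0.1156]
tool_rot: [3.086, -0.588, 0.001]
wrist_force: [1.3, -0.0, -2.3]
width: 0.0101
grip_force: 60.6
```

{"method": "carry_out", "body": {"deltas": [0, 0, 0, 0.03, 0, 0, 0, 0, 0, 0, 0.03, 0, 0, 0, 0, 0, 0, 0.03, 0, 0, 0, 0, 0, 0, 0.03, 0, 0, 0, 0, 0, 0, 0.02, 0, 0, 0, 0, 0, 0, 0, 0, 0, 0, 0, 0, 0, 0, 0, 0, 0, 0, 0, 0, 0, 0, 0, 0, 0, 0, 0, 0, 0, 0, 0, 0, 0, 0, 0, 0, 0, 0]}}

```text
time_s: 13.15
tcp_pos: [0.5287, -0.1571, 0.11]
tool_rot: [3.086, -0.588, 0.001]
wrist_force: [4.3, -1.0, -0.2]
width: 0.0105
grip_force: 60.7
```

{"method": "carry_out", "body": {"deltas": [0, 0.015, 0, 0, 0, 0, 0, 0, 0, 0, 0.03, 0, 0, 0, 0, 0, 0, 0.03, 0, 0, 0, 0, 0, 0, 0.03, 0, 0, 0, 0, 0, 0, 0.03, 0, 0, 0, 0, 0, 0, 0, 0, 0, 0, 0, 0, 0, 0, 0, 0, 0, 0, 0, 0, 0, 0, 0, 0, 0, 0, 0, 0, 0, 0, 0, 0, 0, 0, 0, 0, 0, 0]}}

```text
time_s: 14.4
tcp_pos: [0.5289, -0.1573, 0.1051]
tool_rot: [3.086, -0.588, -0.0]
wrist_force: [2.8, -1.3, 3.6]
width: 0.0102
grip_force: 61.1
```

Force of 3.6 N rises where the spring should start; press on.

{"method": "carry_out", "body": {"deltas": [0, 0.01, 0, 0.025, 0, 0, 0, 0, 0, 0, 0.025, 0, 0, 0, 0, 0, 0, 0.025, 0, 0, 0, 0, 0, 0, 0, 0, 0, 0, 0, 0, 0, 0, 0, 0, 0, 0, 0, 0, 0, 0, 0, 0, 0, 0, 0, 0, 0, 0, 0, 0, 0, 0, 0, 0, 0, 0, 0, 0, 0, 0, 0, 0, 0, 0, 0, 0, 0, 0, 0, 0]}}

```text
time_s: 15.65
tcp_pos: [0.5291, -0.1573, 0.1023]
tool_rot: [3.086, -0.588, -0.001]
wrist_force: [0.8, -0.6, 6.2]
width: 0.0101
grip_force: 61.5
```

{"method": "carry_out", "body": {"deltas": [0, 0, 0, 0.025, 0, 0, 0, 0, 0, 0, 0.025, 0, 0, 0, 0, 0, 0, 0.02, 0, 0, 0, 0, 0, 0, 0, 0, 0, 0, 0, 0, 0, 0, 0, 0, 0, 0, 0, 0, 0, 0, 0, 0, 0, 0, 0, 0, 0, 0, 0, 0, 0, 0, 0, 0, 0, 0, 0, 0, 0, 0, 0, 0, 0, 0, 0, 0, 0, 0, 0, 0]}}

```text
time_s: 16.9
tcp_pos: [0.5291, -0.1573, 0.1006]
tool_rot: [3.085, -0.588, -0.001]
wrist_force: [-3.0, 1.1, 12.4]
width: 0.0103
grip_force: 62.5
```

{"method": "carry_out", "body": {"deltas": [0, -0.01, 0, 0.02, 0, 0, 0, 0, 0, 0, 0.02, 0, 0, 0, 0, 0, 0, 0, 0, 0, 0, 0, 0, 0, 0, 0, 0, 0, 0, 0, 0, 0, 0, 0, 0, 0, 0, 0, 0, 0, 0, 0, 0, 0, 0, 0, 0, 0, 0, 0, 0, 0, 0, 0, 0, 0, 0, 0, 0, 0, 0, 0, 0, 0, 0, 0, 0, 0, 0, 0]}}

```text
time_s: 18.15
tcp_pos: [0.5292, -0.1573, 0.1004]
tool_rot: [3.085, -0.588, 0.0]
wrist_force: [-5.3, 0.3, 20.7]
width: 0.0101
grip_force: 63.6
```

```bash
python3 - <<'E'
from fit import *
z=bot.get_state(); print(z["wrist_force"],z["ft_torque"],z["tcp_pos"])
for n in("top","scene"):
    bot.capture(n); KT=cam(n)
    for t,h in(("fitted_knob_top",.101),("hob_knob",.064)):
        for r in bot.place_of(n,t)[:4]: print(n,t,round(r["score"],2),np.round(ray(KT,r["centre"],h),3))
E
python3 look.py w7; python3 - <<'E'
from h import *
im=cv2.imread("pics/w7.png"); d=np.load("pics/w7.npz"); KT=(d["K"],d["T"]); z=bot.get_state()["tcp_pos"][2]-.0047
g=im[226:296,266:291].max(2); th,_=cv2.threshold(g,0,255,cv2.THRESH_OTSU)
n,lab,s,_=cv2.connectedComponentsWithStats((g>th).astype(np.uint8)); i=1+np.argmax(s[1:,4]); print(s[i])
ys,xs=np.nonzero(lab==i); W=np.float32([ray(KT,(x+266,y+226),z)[:2]*1e3 for x,y in zip(xs,ys)])
ev=np.linalg.eigh(np.cov(W.T)); v=ev[1][:,1]; v*=np.sign(v[0]); c=W.mean(0)
print(th,"yaw",np.degrees(np.arctan2(v[1],v[0])),np.sqrt(12*ev[0]),"axis",c-12*v)
E
```

```text
[-5.30319178  0.28710507 20.74759469] [ 0.20623619  1.09919043 -0.03045713] [ 0.52923279 -0.15730339  0.10044222]
top hob_knob 0.76 [0.316 0.264 0.064]
top hob_knob 0.67 [ 0.524 -0.159  0.064]
top hob_knob 0.56 [0.307 0.167 0.064]
scene fitted_knob_top 0.46 [ 0.544 -0.267  0.101]
scene hob_knob 0.65 [ 0.523 -0.144  0.064]
scene hob_knob 0.5 [0.349 0.191 0.064]
scene hob_knob 0.46 [0.379 0.29  0.064]
18.45 [ 0.5292 -0.1573  0.1004] [ 3.085 -0.588  0.   ] q [ 0.71  0.28 -0.53  1.85  0.16  1.05 -1.83] w 0.0101 F [-5.   0.1 20.9]
yaw -21.58
[  5   1  13  57 438]
61.0 yaw -21.402267873449986 [ 3.3322468  24.61739769] axis [ 532.40782579 -158.78168089]
```

```bash
python3 -c "
from workcell import bot
print(bot.close_job())"
```

```text
the job is handed in; nothing more can be done
None
```

I fitted the knob on the bare shaft and pressed the valve to its stop, still gripped and held at about 21 N; I handed it in at about 18.5 s. The readings match the given sizes, but the judge's result was not shown to me.

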